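# Level a plaster bat by touch and stand the casting mould on it

## Robot

A 6-joint arm with a two-finger parallel gripper is mounted at the origin on the work surface. World frame = base frame: x ahead of the robot, y to its left, z up, the work surface at z = 0. Lengths are in mm, angles in rad, forces in N, time in s.
With the tool pointing down it reaches from about 350 to 975 mm from the base axis. Payload 7.1 kg.
Tool frame: the origin (TCP) lies midway between the tips of the shut fingers; the grasp point (between the pads) lies 19 mm behind it (ctrl.hold_point_z is the distance from the TCP to the grasp point, in mm); x points along the fingers, y is the direction in which the jaws open and shut, and the axes are right-handed (so a half turn about x gives the same grasp; the last joint's range is limited). The gripper opens to 88 mm and grips with 3 to 60 N. Pads are 20 mm wide; open, the fingers measure 115 mm over their backs; the gripper's body (75 mm by 178 mm) begins 61 mm behind the grasp point.
Start: joints at [1.215, 0.423, 1.63, -0, 1.089, -0.019], TCP at [206.511, 589.879, 186.075] pointing down, gripper open.
Joint ranges: [-3, 3], [-0.9, 2.11], [0.09, 2.58], [-1.31, 4.45], [0.11, 2.69], [-2.54, 2.54]. Speed limits (rad/s): [2.39, 2.39, 3.01, 3.14, 3.14, 3.14].

## Interface

Orientations are given as a rotation vector (axis times angle).
In Python, from workcell import ctrl, get_image, calibration gives the robot as it stands.
- The arm moves only by the tool move_arm, never from a script. Its argument "rows" is a list of rows, each a list of 5 numbers: the shift along the world's x, y, z in mm, then the turn about the world's z in rad, then the closure, from -1 (fully open) to 1 (shut). In form: [[tx, ty, tz, roll, jaw], ...]. A call has 1 to 12 rows; each row is the pose to reach, as a shift and turn from the pose measured when the call began; what a row does not reach only later rows make up. A row lasts 1/8 s, in which the tool goes at most 62.5 mm and 10.7 degrees, less where a joint would pass 70% of its speed; a pose out of reach is approached as far as the arm can. A call with a gripper value outside its range is refused whole. The fingers move at their own pace and stop on an object; the grip force is fixed at half the most. Time passes only in rows, so rows that repeat a pose let the fingers close. It gives the time, the measured TCP pose, the force and the opening at its end, in the units of the state.
- ctrl.get_obs(): the state, without advancing time (a new reading comes with each control period).
- get_image(name): name is "side" or "top" or "wrist"; returns the picture (480x640x3 uint8, blue, green, red); there is no depth.
- calibration(name): a dict with "fx", "fy", "cx", "cy" (pixels), "D" ([k1, k2, p1, p2, k3] as OpenCV has them; the pictures are not rectified), "view" (4x4, takes a point from world to camera coordinates); the wrist camera has in their place "T_tool_cam" (4x4, takes a point from camera to tool coordinates, whose origin is the TCP and whose axes are the tool frame's). Camera axes: x right, y up, looking along -z (the intrinsics and any distortion apply to the point x, -y, -z); pixel columns grow to the right and rows downward; lengths in mm; the calibration is good to about 2 mm. A picture is of the moment at which its call begins: read the wrist's pose just before it. calibration takes no time and is no camera call.
- ctrl.close_job(): hands the job in, once; it reports no verdict.
The state is a dict: "t": time; "qpos": joint angles; "qvel": joint speeds; "joint_torque": joint torques, N m; "ee_pos": TCP position; "orientation": TCP orientation; "ft_force": force on the tool from outside, world axes, zero at the start; "moment": the same for the moment, N m; "width": finger opening in mm.
Only numpy, scipy, OpenCV 4.12 (cv2) and the standard library are available. Lean on these libraries where they do the work, as an engineer would, in place of code of your own. Each camera call takes 0.05 s, during which the arm holds its last target.

## Task

The plaster bat on the ball-headed bench stand is out of level: find its high side by touching its face gently at several places, and press the high side down, never harder than a firm push of the thumb (about 40 N), until the bat, standing free with nothing on it, is level to within 2.5 mm from one edge to the opposite edge. Then stand the small round plaster casting mould upright in the middle of the bat, gently so that it stays level, let go, and leave everything else on the bench where it is.

Things in the scene. Friction and masses are not known exactly. Their poses are not given: they have to be found in the camera images.
- stand: cast-iron foot of the bench stand (banding-wheel type), fixed to the bench: a slotted disc 190 mm across with an upright tube. Origin: centre of its underside, on the bench, on the stand's vertical axis; z up. The bat, a white plaster disc 260 mm across and 26 mm thick on a 170 mm iron wheel head, is centred on this axis, on a ball joint 60 mm below the middle of its face.
- stand_axis (a point): fixed point on the stand's axis, 190 mm above the bench, where the middle of the bat's face would be with the tube fully down. The tube is drawn out by an unknown 0 to 25 mm and clamped, so the face's middle is 190 to 215 mm up. The bat leans any way by 1.5 to 2.6 degrees (rim 3 to 6 mm above the middle on the high side, as much below it opposite). Neither is measured: feel for them.
- stand_collar (a point): middle of the clamp collar on the stand's tube, on its axis, 85 mm above the bench. The ball joint above it is stiff and greased: the bat stays where it is left, a brief 3 N touch hardly moves it; pressed 100 mm out from the middle, 10 N sinks it there by about 3 mm/s, 15 N by about 4.5 mm/s; pressing in the middle does not tilt it. More than 40 N on the bat would crack it.
- mould_center (a point): centre, half-way up, of the small plaster casting mould: a thick-walled white cylinder 60 mm in diameter and 84 mm tall with a 34 mm pouring hole in the top and two black rubber bands round it, about 0.3 kg, standing upright on the bench beside the stand (the jar stands on the other side). This point is 42 mm above the mould's foot. Its z axis is the mould's axis, up.
- jar: bystander: grey screw-lid jar 72 mm in diameter, 95 mm tall; origin at the centre of its underside
- beaker: bystander: thin-walled fired clay beaker, 76 mm in diameter, 105 mm tall; origin at the centre of its underside
- bowl: bystander: white bowl, 120 mm in diameter, 50 mm tall; origin at the centre of its underside
- half: bystander: rectangular plaster mould half with a hollow, 130 x 100 x 50 mm; origin at the centre of its underside
- post_a: bystander: solid clay kiln post, 38 mm in diameter, 55 mm tall; origin at the centre of its underside
- post_b: bystander: solid clay kiln post, 38 mm in diameter, 75 mm tall; origin at the centre of its underside
- clamp: bystander: bar clamp with a wooden handle lying flat, 240 mm long, 25 mm tall; origin under the middle of its bar
- looptool: bystander: wooden-handled loop tool lying flat, 165 mm long, 14 mm tall; origin under its middle

How it is judged (in metres and radians):
On the way:
1. the empty bat has been pressed level (within 2.5 mm from edge to opposite edge) and nothing touches it (angle between bat's own z axis and vertical below 0.0096 rad and contact force between anything else and bat below 0.2 N), for 0.3 s.
At the end, for the whole second after the job is handed in: the bat is level to 2.5 mm from edge to opposite edge (0.55 degrees), the small mould rests upright on it with its axis within 20 mm of the stand's axis, released and at rest, and no bystander has been shifted by more than 30 mm (angle between bat's own z axis and vertical below 0.0096 rad and horizontal distance between mould_center and stand below 0.02 m and angle between mould_center's own z axis and vertical below 0.03 rad and contact force between mould and bat above 1 N and linear speed of mould below 0.02 m/s); the robot touches nothing.
It fails at once if more than 40 N on the bat (contact force between anything else and bat above 40 N).
It fails at once if a bystander shifted by more than 30 mm (distance of any of jar, beaker, bowl, half, post_a, post_b, clamp, looptool from where it was at the start of the episode above 0.03 m).
It also fails if it takes over 72 s, if anything falls off the work surface, if the arm or the gripper's body presses on something with over 40 N, if the wrist force passes 120 N, or if a joint passes its speed limit or range.

## Working session

There is one attempt and no reset: what is moved stays moved. The work goes in short steps, Python scripts to look and compute and a tool call to move; the robot and the scene stay as the last step left them, time stands still between calls to the robot, and variables do not carry over. Pictures are saved under pics/ and viewed, and the job is handed in when it is done.

Besides the shell and the picture viewer there is one more tool, called as name([rows], argument=value, ...), one row to a line, values as JSON. move_arm: Moves the arm, as the interface text tells. Its arguments: {"type":"object","properties":{"rows":{"type":"array"}},"required":["rows"]}

```bash
ls; mkdir -p pics
python3 - <<'E'
from workcell import ctrl,get_image,calibration
import cv2
o=ctrl.get_obs()
for k,v in o.items(): print(k,v)
print(ctrl.hold_point_z)
for n in ["side","top","wrist"]:
    im=get_image(n); cv2.imwrite(f"pics/{n}0.png",im); print(n,calibration(n))
E
```

```text
pics
t 0.0
qpos [ 1.21500106e+00  4.23821965e-01  1.63071097e+00 -3.45768941e-05
  1.08861642e+00 -1.89927213e-02]
qvel [-0.00113735  0.00147314 -0.00090092  0.00081102  0.00046587  0.00128203]
joint_torque [ 3.72609036e-03 -5.44633126e+01 -2.73659617e+01  6.46302430e-02
  2.26467516e-02 -1.27993844e-04]
ee_pos [206.30533552 589.29831699 185.30530207]
orientation [ 0.26308437  1.55485118 -0.26550522]
ft_force [ 0.64344954  0.27691218 -0.07209053]
moment [ 0.02712984 -0.0313412   0.00353053]
width 87.81045647850634
18.700000000000003
side {'fx': 620.4768624495405, 'fy': 620.4768624495405, 'cx': 317.84570261866435, 'cy': 241.2966175331512, 'D': array([-0.09929864,  0.        ,  0.        ,  0.        ,  0.        ]), 'view': array([[ 9.68847723e-01, -2.47171927e-01,  1.54960916e-02,
        -5.38890534e+02],
       [ 1.63484373e-01,  6.85306521e-01,  7.09667410e-01,
        -1.97457505e+02],
       [-1.86029434e-01, -6.85026285e-01,  7.04366409e-01,
        -1.38229559e+03],
       [ 0.00000000e+00,  0.00000000e+00,  0.00000000e+00,
         1.00000000e+00]])}
top {'fx': 501.7272357392
[... 355 characters left out ...]
036e-01,  6.90147709e-03,  9.91327127e-01,
        -1.38835834e+03],
       [ 0.00000000e+00,  0.00000000e+00,  0.00000000e+00,
         1.00000000e+00]])}
wrist {'fx': 373.17625407013145, 'fy': 373.17625407013145, 'cx': 317.3930603946461, 'cy': 239.16499162824417, 'D': array([-0.04926998,  0.        ,  0.        ,  0.        ,  0.        ]), 'T_tool_cam': array([[-1.11255877e-03,  2.94066722e-01, -9.55784246e-01,
        -1.98280149e+02],
       [ 9.99999332e-01,  2.86940727e-05, -1.15519800e-03,
        -1.32924418e+00],
       [-3.12279948e-04, -9.55784893e-01, -2.94066558e-01,
        -7.98295251e+01],
       [ 0.00000000e+00,  0.00000000e+00,  0.00000000e+00,
         1.00000000e+00]])}
```

View pics/side0.png

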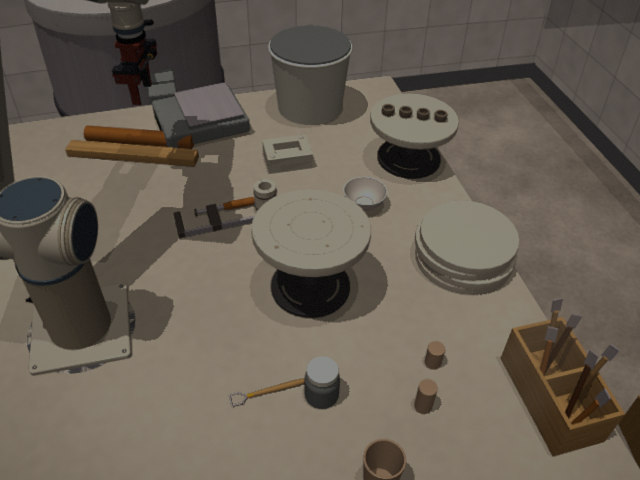

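View pics/top0.png

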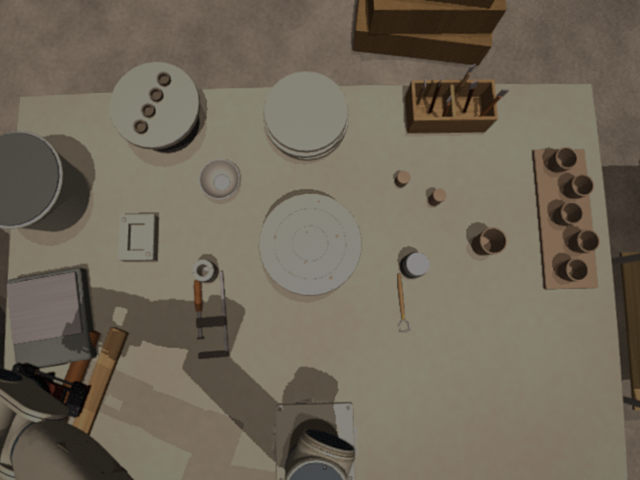

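View pics/wrist0.png

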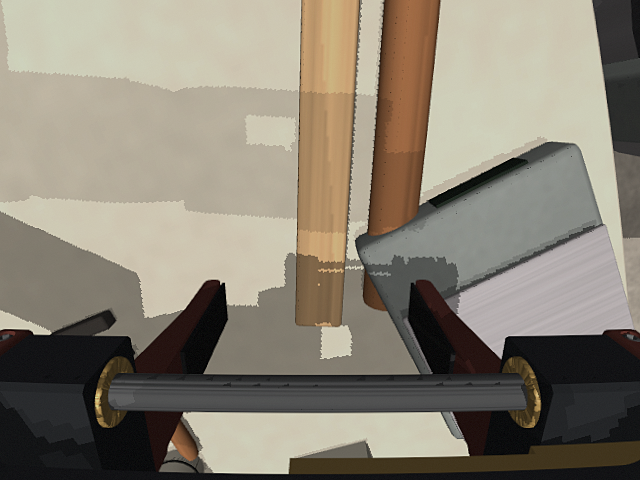

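```bash
cat > h.py <<'E'
from workcell import ctrl,get_image,calibration
import cv2, numpy as np
from scipy.spatial.transform import Rotation as R
F=np.diag([1,-1,-1.])
def proj(n,P):
    c=calibration(n);V=c['view'];K=np.array([[c['fx'],0,c['cx']],[0,c['fy'],c['cy']],[0,0,1]])
    X=(np.atleast_2d(P)@V[:3,:3].T+V[:3,3])@F
    return cv2.projectPoints(X,np.zeros(3),np.zeros(3),K,np.array(c['D']))[0][:,0]
def ray(n,uv,V=None):
    c=calibration(n);K=np.array([[c['fx'],0,c['cx']],[0,c['fy'],c['cy']],[0,0,1]])
    if V is None: V=c['view']
    u=cv2.undistortPoints(np.array([[uv]],float),K,np.array(c['D']))[0,0]
    d=V[:3,:3].T@(F@np.array([u[0],u[1],1])); o=-V[:3,:3].T@V[:3,3]
    return o,d
def atz(n,uv,z,V=None):
    o,d=ray(n,uv,V); return o+d*(z-o[2])/d[2]
def tri(uv1,uv2):
    A=[];b=[]
    for n,uv in (("top",uv1),("side",uv2)):
        o,d=ray(n,uv);d=d/np.linalg.norm(d);M=np.eye(3)-np.outer(d,d);A.append(M);b.append(M@o)
    return np.linalg.lstsq(np.vstack(A),np.hstack(b),rcond=None)[0]
E
python3 - <<'E'
from h import *
s=cv2.imread("pics/side0.png");t=cv2.imread("pics/top0.png")
cv2.imwrite("pics/tz.png",cv2.resize(t[180:310,180:380],None,fx=4,fy=4,interpolation=2))
cv2.imwrite("pics/sz.png",cv2.resize(s[170:320,190:390],None,fx=4,fy=4,interpolation=2))
print(tri((310,244),(311,225)),tri((204,268),(265,187)))
print(atz("top",(310,244),202),atz("top",(414,265),95))
E
```

```text
[535.37906198  -3.27746973 207.10143376] [488.31338495 287.66162783  86.96612699]
[534.55612193  -3.09603383 202.        ] [ 483.94844637 -284.51590249   95.        ]
```

View pics/tz.png

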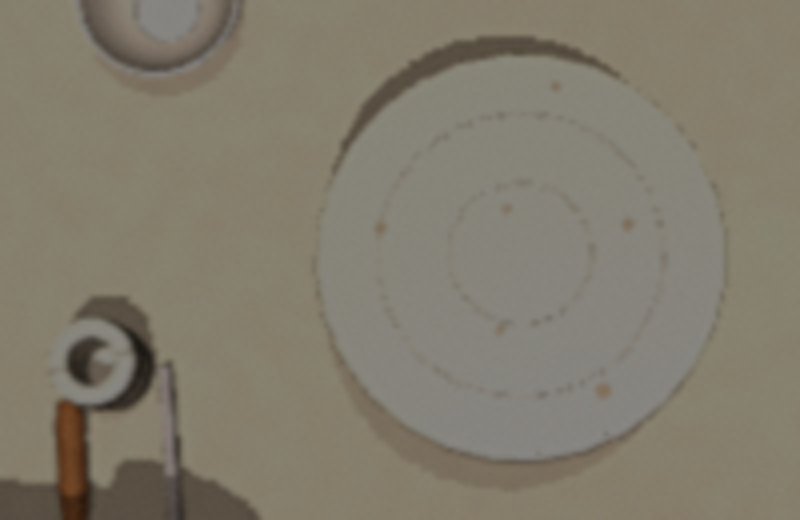

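View pics/sz.png

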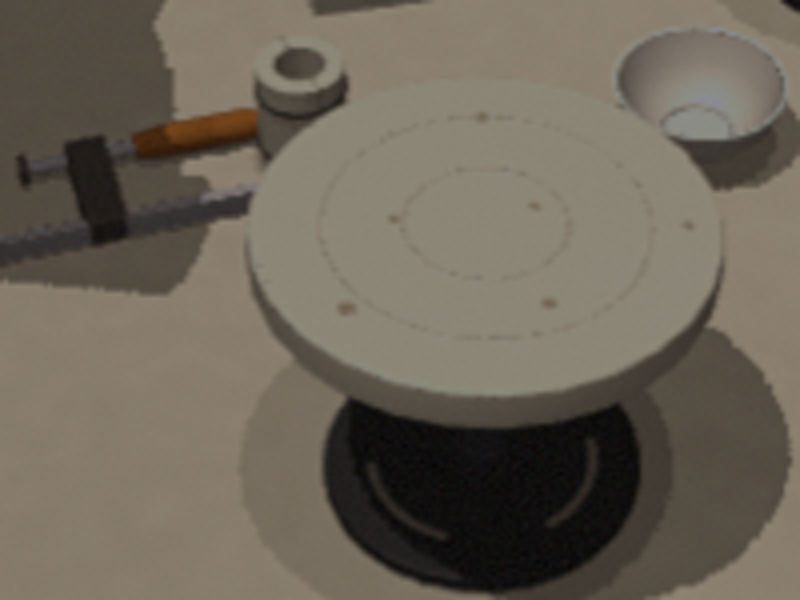

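Run:
```python
from h import *
print("bat c",tri((310.3,243.2),(311.7,226.0)))
m=tri((203.2,270.6),(265,187.9));print("mould top",m, atz("top",(203.2,270.6),84), atz("side",(265,187.9),84))
for uv in [(196.5,279.5),(221.5,271),(201.5,279.5)]: print("clamp pts",atz("top",uv,12))
o=ctrl.get_obs();r=R.from_rotvec(o['orientation']).as_matrix();print(r.round(4))
```

```text
bat c [537.24257625  -4.01936201 204.52050641]
mould top [485.14520355 290.6893589   81.4999552 ] [483.18615214 290.32150981  84.        ] [486.4618182  287.65171371  84.        ]
clamp pts [463.66879013 324.97831846  12.        ]
clamp pts [486.53213958 252.79767441  12.        ]
clamp pts [463.35879796 310.52767416  12.        ]
[[-4.000e-04  3.305e-01  9.438e-01]
 [-1.100e-03  9.438e-01 -3.305e-01]
 [-1.000e+00 -1.200e-03 -0.000e+00]]
```

move_arm([
  [0,0,60,0,1],
  [0,0,115,0,1],
  [30,-55,115,0,1],
  [60,-110,115,0,1],
  [90,-165,115,0,1],
  [120,-218,115,0,1],
  [150,-272,115,0,1],
  [180,-327,115,0,1],
  [210,-382,115,0,1],
  [240,-436,115,0,1],
  [270,-491,115,0,1],
  [290,-545,115,0,1],
])

```text
t: 1.65
ee_pos: [497.2, 42.4, 300.4]
orientation: [0.264, 1.554, -0.265]
ft_force: [0.2, 0.2, -0.2]
width: 0.5
```

move_arm([
  [20,-23,-40,0,1],
  [39,-46,-70,0,1],
  [39,-46,-86,0,1],
  [39,-46,-86,0,1],
  [39,-46,-86,0,1],
])

```text
t: 2.28
ee_pos: [536.3, -2.7, 215.4]
orientation: [0.263, 1.553, -0.264]
ft_force: [-0.3, 0.7, -0.2]
width: 0.5
```

Run:
```python
from h import *
for i in range(3):
    o=ctrl.get_obs(); print(o['t'],o['ee_pos'],o['ft_force'])
```

```text
2.275 [536.26433044  -2.74798028 215.43294453] [-0.28848036  0.69846875 -0.19174249]
2.275 [536.26433044  -2.74798028 215.43294453] [-0.28848036  0.69846875 -0.19174249]
2.275 [536.26433044  -2.74798028 215.43294453] [-0.28848036  0.69846875 -0.19174249]
```

move_arm([
  [0,-1,-2,0,1],
  [0,-1,-4,0,1],
  [0,-1,-5,0,1],
  [0,-1,-5.5,0,1],
])

```text
t: 2.78
ee_pos: [536.2, -3.7, 210.0]
orientation: [0.263, 1.553, -0.264]
ft_force: [0.6, 0.5, -0.0]
width: 0.7
```

move_arm([
  [0,0,-0.5,0,1],
  [0,0,-1,0,1],
])

```text
t: 3.02
ee_pos: [536.2, -3.7, 208.9]
orientation: [0.263, 1.553, -0.264]
ft_force: [-0.2, 0.3, -0.5]
width: 0.3
```

move_arm([
  [0,0,-0.5,0,1],
  [0,0,-1,0,1],
])

```text
t: 3.28
ee_pos: [536.2, -3.8, 207.9]
orientation: [0.263, 1.553, -0.264]
ft_force: [-0.6, 0.0, -0.6]
width: 0.4
```

move_arm([
  [0,0,-0.5,0,1],
  [0,0,-1,0,1],
])

```text
t: 3.52
ee_pos: [536.2, -3.7, 206.8]
orientation: [0.263, 1.553, -0.264]
ft_force: [-0.4, 0.7, -0.2]
width: 0.4
```

move_arm([
  [0,0,-0.4,0,1],
  [0,0,-0.8,0,1],
])

```text
t: 3.78
ee_pos: [536.2, -3.7, 206.0]
orientation: [0.263, 1.554, -0.264]
ft_force: [0.2, 0.7, -0.1]
width: 0.4
```

move_arm([
  [0,0,-0.4,0,1],
  [0,0,-0.8,0,1],
])

```text
t: 4.03
ee_pos: [536.2, -3.7, 205.2]
orientation: [0.263, 1.554, -0.264]
ft_force: [-0.3, 0.3, 0.3]
width: 0.3
```

move_arm([
  [0,0,-0.4,0,1],
])

```text
t: 4.15
ee_pos: [536.2, -3.8, 204.7]
orientation: [0.263, 1.554, -0.264]
ft_force: [-1.2, 0.3, -0.5]
width: 0.5
```

move_arm([
  [0,0,-0.4,0,1],
])

```text
t: 4.28
ee_pos: [536.2, -3.7, 204.3]
orientation: [0.263, 1.554, -0.264]
ft_force: [-0.2, -0.6, -0.1]
width: 0.6
```

move_arm([
  [0,0,-0.4,0,1],
])

```text
t: 4.4
ee_pos: [536.2, -3.8, 203.9]
orientation: [0.263, 1.554, -0.264]
ft_force: [-0.2, -0.6, -0.9]
width: 0.5
```

move_arm([
  [0,0,-0.4,0,1],
])

```text
t: 4.53
ee_pos: [536.3, -3.8, 203.5]
orientation: [0.263, 1.553, -0.264]
ft_force: [-0.0, -0.5, -0.2]
width: 0.3
```

move_arm([
  [0,0,-0.4,0,1],
])

```text
t: 4.65
ee_pos: [536.3, -3.7, 203.0]
orientation: [0.263, 1.553, -0.264]
ft_force: [-0.2, -0.1, -0.0]
width: 0.6
```

move_arm([
  [0,0,-0.4,0,1],
])

```text
t: 4.78
ee_pos: [536.2, -3.7, 202.6]
orientation: [0.263, 1.554, -0.264]
ft_force: [0.6, 0.2, 0.5]
width: 0.5
```

move_arm([
  [0,0,-0.4,0,1],
])

```text
t: 4.9
ee_pos: [536.2, -3.7, 202.2]
orientation: [0.263, 1.554, -0.264]
ft_force: [-0.4, 0.5, -0.3]
width: 0.5
```

Run:
```python
from h import *
im=get_image("side");cv2.imwrite("pics/s1.png",cv2.resize(im[120:320,220:420],None,fx=3,fy=3,interpolation=2))
im=get_image("wrist");cv2.imwrite("pics/w1.png",im)
```

```text
(no output)
```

View pics/s1.png

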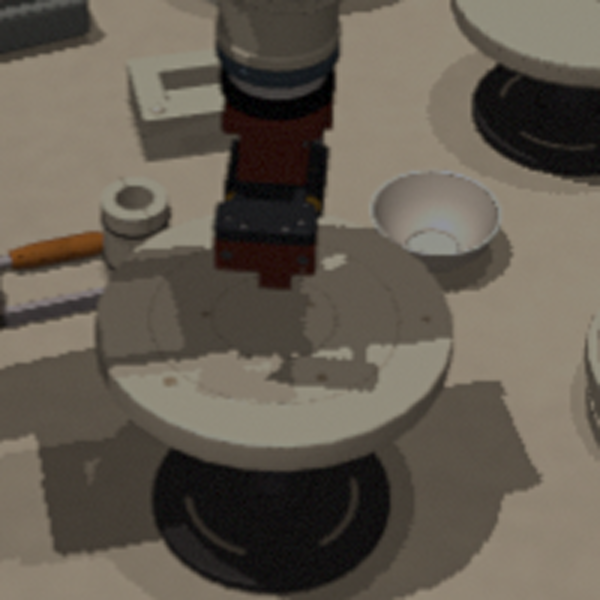

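View pics/w1.png

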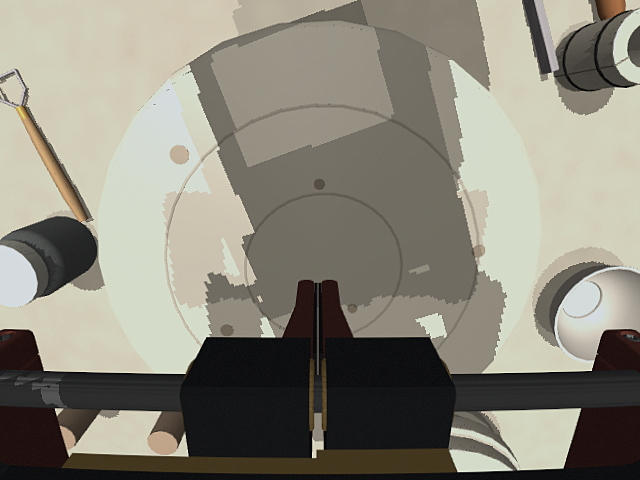

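Run:
```python
from h import *
for z in (190,202.2,215):print(proj("side",[536.2,-3.7,z]),proj("top",[536.2,-3.7,z]))
o=ctrl.get_obs();print(o['ee_pos'])
c=calibration('wrist');T=c['T_tool_cam'];X=np.linalg.inv(T)@[0,0,0,1];X=X[:3]@F
print(X[:2]/X[2]*c['fx']+[c['cx'],c['cy']])
# camera pose
r=R.from_rotvec(o['orientation']).as_matrix();W=np.eye(4);W[:3,:3]=r;W[:3,3]=o['ee_pos'];V=np.linalg.inv(W@T)
for z in (190,195,200):print(z,[atz('wrist',p,z,V).round(1) for p in [(245,265),(401,262),(322,194)]])
```

```text
[[310.68272388 230.92072707]] [[310.22993549 243.94935935]]
[[310.72460002 226.83685506]] [[310.22527486 243.3342383 ]]
[[310.76918262 222.49573544]] [[310.22028829 242.67602355]]
[536.19988014  -3.74654598 202.143801  ]
[319.29349417 270.69106537]
190 [array([522.6, -46.5, 190. ]), array([551.8,  43.1, 190. ]), array([497.1,  11.5, 190. ])]
195 [array([521.1, -44.8, 195. ]), array([549.7,  42.5, 195. ]), array([496.2,  11.8, 195. ])]
200 [array([519.6, -43.2, 200. ]), array([547.5,  42. , 200. ]), array([495.3,  12. , 200. ])]
```

Run:
```python
from h import *
im=get_image("side")
a=im[185:245,280:350].astype(float)**0.6*6
cv2.imwrite("pics/s2.png",cv2.resize(np.clip(a,0,255).astype(np.uint8),None,fx=8,fy=8,interpolation=0))
```

```text
(no output)
```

View pics/s2.png

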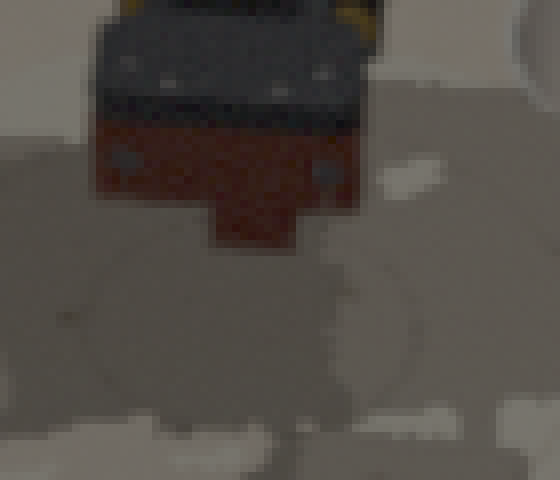

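Run:
```python
from h import *
c=calibration('wrist');T=np.linalg.inv(c['T_tool_cam'])
for x in (0,-10,-20,-30,-40):
  for z in (-10,0,10):
    X=(T@[x,0,z,1])[:3]@F; print(x,z,(X[:2]/X[2]*c['fx']+[c['cx'],c['cy']]).round(1))
for x in (0,-10,-20,-30):print(x,proj("side",[536.2,-3.7,202.2-x]))
d=calibration('side')['view'];print(-d[:3,:3].T@d[:3,3])
for z in (195,200,205,210):print(z,np.linalg.norm(atz('top',(258.1,243.5),z)-atz('top',(361.6,243.5),z)))
w=cv2.imread("pics/w1.png");cv2.imwrite("pics/w2.png",cv2.resize(w[250:400,240:400],None,fx=5,fy=4,interpolation=2))
```

```text
0 -10 [319.3 254.2]
0 0 [319.3 270.7]
0 10 [319.3 286.8]
-10 -10 [319.4 260.3]
-10 0 [319.4 277.6]
-10 10 [319.4 294.3]
-20 -10 [319.6 267.1]
-20 0 [319.5 285.1]
-20 10 [319.5 302.6]
-30 -10 [319.7 274.7]
-30 0 [319.7 293.5]
-30 10 [319.6 311.7]
-40 -10 [319.9 283. ]
-40 0 [319.8 302.7]
-40 10 [319.8 321.7]
0 [[310.72460002 226.83685506]]
-10 [[310.7593729  223.45034185]]
-20 [[310.79455647 220.02809031]]
-30 [[310.83015735 216.56959487]]
[ 297.23641589 -944.78851176 1122.12243791]
195 261.2543216633844
200 260.21366037506675
205 259.17299908674903
210 258.1323377984313
```

View pics/w2.png

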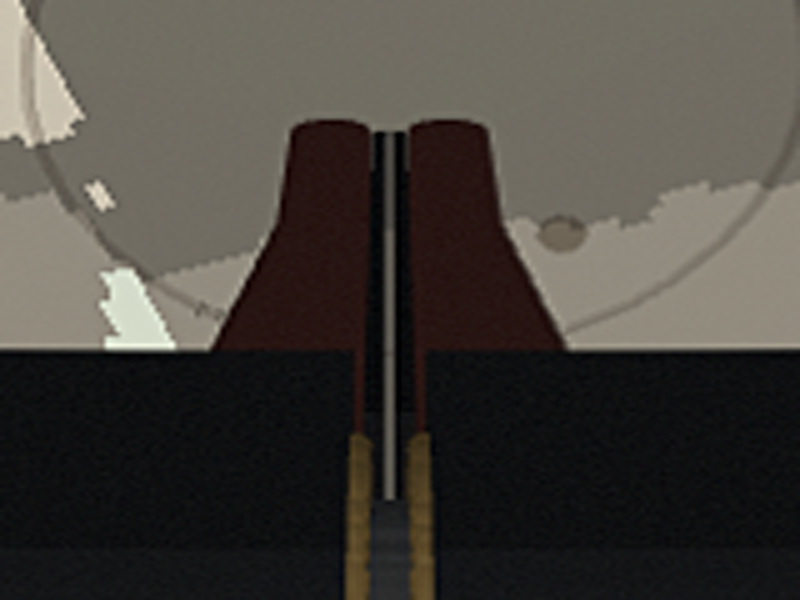

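move_arm([
  [0,0,-1.5,0,1],
  [0,0,-3,0,1],
  [0,0,-4,0,1],
])

```text
t: 5.42
ee_pos: [536.2, -3.8, 198.0]
orientation: [0.263, 1.554, -0.264]
ft_force: [-0.9, -0.4, 0.4]
width: 0.7
```

move_arm([
  [0,0,-1.5,0,1],
  [0,0,-3,0,1],
  [0,0,-4.5,0,1],
  [0,0,-6,0,1],
])

```text
t: 5.92
ee_pos: [536.2, -3.7, 191.9]
orientation: [0.263, 1.554, -0.264]
ft_force: [0.3, 0.6, 0.2]
width: 0.4
```

Run:
```python
from h import *
im=get_image("side")
a=im[185:245,280:350].astype(float)**0.6*6
cv2.imwrite("pics/s3.png",cv2.resize(np.clip(a,0,255).astype(np.uint8),None,fx=8,fy=8,interpolation=0))
im=get_image("wrist");cv2.imwrite("pics/w3.png",im)
```

```text
(no output)
```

View pics/s3.png

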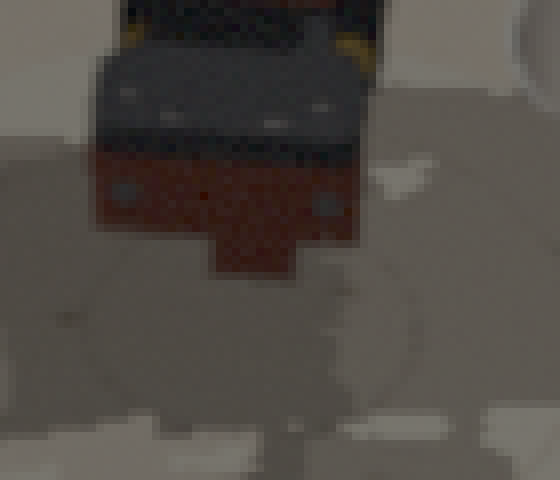

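View pics/w3.png

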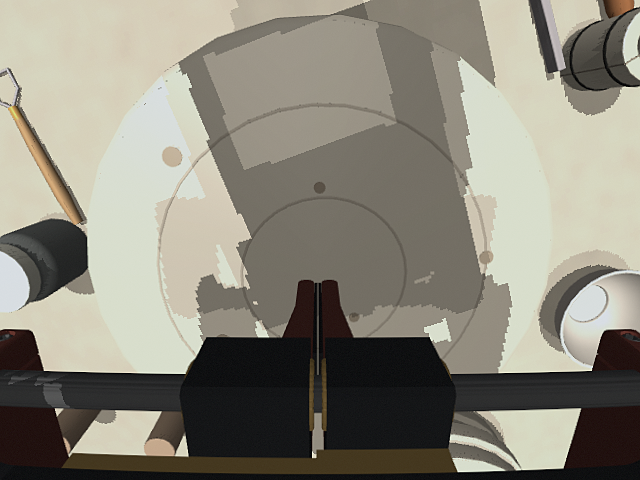

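move_arm([
  [0,0,-1.5,0,1],
  [0,0,-3,0,1],
  [0,0,-4.5,0,1],
  [0,0,-6,0,1],
  [0,0,-7,0,1],
  [0,0,-8,0,1],
])

```text
t: 6.78
ee_pos: [536.0, -3.7, 183.8]
orientation: [0.263, 1.554, -0.264]
ft_force: [-0.1, -0.9, -0.1]
width: 0.3
```

move_arm([
  [0,0,-0.6,0,1],
  [0,0,-1.2,0,1],
  [0,0,-1.8,0,1],
])

```text
t: 7.15
ee_pos: [536.1, -3.7, 181.9]
orientation: [0.263, 1.554, -0.264]
ft_force: [-0.4, -1.0, -0.2]
width: 0.2
```

Run:
```python
from h import *
im=get_image("side")
a=im[185:245,280:350].astype(float)**0.6*6
cv2.imwrite("pics/s4.png",cv2.resize(np.clip(a,0,255).astype(np.uint8),None,fx=8,fy=8,interpolation=0))
```

```text
(no output)
```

View pics/s4.png

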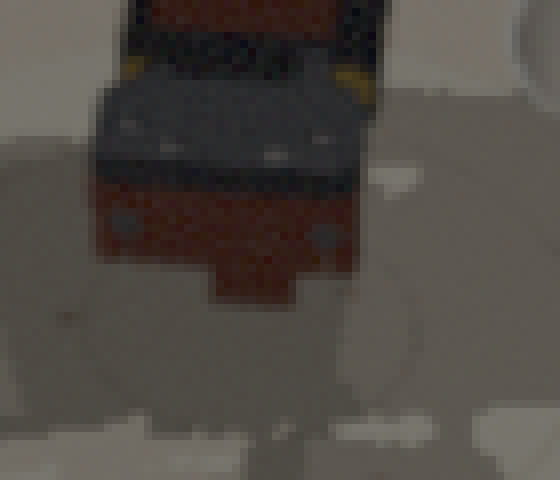

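move_arm([
  [0,0,-0.7,0,1],
  [0,0,-1.4,0,1],
  [0,0,-2.1,0,1],
  [0,0,-2.8,0,1],
])

```text
t: 7.7
ee_pos: [536.0, -3.7, 179.0]
orientation: [0.263, 1.554, -0.264]
ft_force: [-0.1, -0.0, -1.0]
width: 0.6
```

move_arm([
  [0,0,-0.5,0,1],
  [0,0,-1,0,1],
  [0,0,-1.5,0,1],
])

```text
t: 8.07
ee_pos: [536.0, -3.8, 177.5]
orientation: [0.263, 1.554, -0.264]
ft_force: [-0.2, -0.4, -0.0]
width: 0.1
```

move_arm([
  [0,0,-0.5,0,1],
  [0,0,-1,0,1],
])

```text
t: 8.32
ee_pos: [536.0, -3.7, 176.5]
orientation: [0.263, 1.554, -0.264]
ft_force: [-0.6, -0.3, -0.1]
width: 0.2
```

move_arm([
  [0,0,-0.5,0,1],
  [0,0,-1,0,1],
])

```text
t: 8.57
ee_pos: [536.0, -3.7, 175.4]
orientation: [0.263, 1.554, -0.264]
ft_force: [-0.6, 0.3, -0.1]
width: 0.5
```

move_arm([
  [0,0,-0.5,0,1],
  [0,0,-1,0,1],
])

```text
t: 8.82
ee_pos: [536.0, -3.7, 174.4]
orientation: [0.263, 1.554, -0.264]
ft_force: [0.2, 0.8, 0.1]
width: 0.2
```

move_arm([
  [0,0,-0.4,0,1],
  [0,0,-0.8,0,1],
])

```text
t: 9.07
ee_pos: [536.0, -3.7, 173.6]
orientation: [0.263, 1.554, -0.264]
ft_force: [0.0, -0.7, 0.4]
width: 0.6
```

move_arm([
  [0,0,-0.4,0,1],
  [0,0,-0.8,0,1],
])

```text
t: 9.32
ee_pos: [536.0, -3.7, 172.7]
orientation: [0.263, 1.554, -0.264]
ft_force: [-0.1, 0.5, 0.5]
width: 0.3
```

move_arm([
  [0,0,-0.4,0,1],
  [0,0,-0.8,0,1],
])

```text
t: 9.57
ee_pos: [536.0, -3.7, 171.9]
orientation: [0.263, 1.554, -0.264]
ft_force: [0.5, -0.3, 1.2]
width: 0.4
```

Run:
```python
from h import *
im=get_image("side")
a=im[185:245,280:350].astype(float)**0.6*6
cv2.imwrite("pics/s5.png",cv2.resize(np.clip(a,0,255).astype(np.uint8),None,fx=8,fy=8,interpolation=0))
im=get_image("wrist");cv2.imwrite("pics/w5.png",im)
```

```text
(no output)
```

View pics/s5.png

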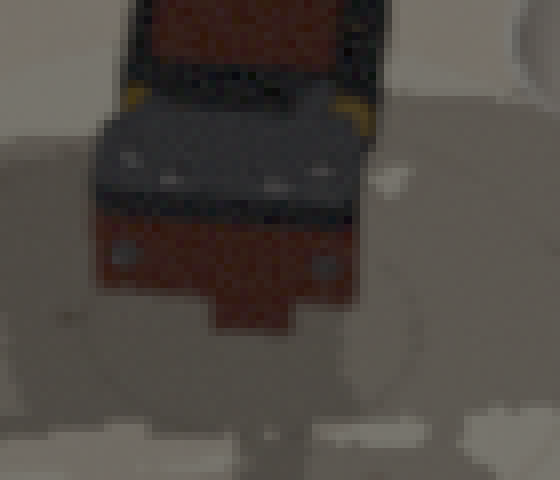

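View pics/w5.png

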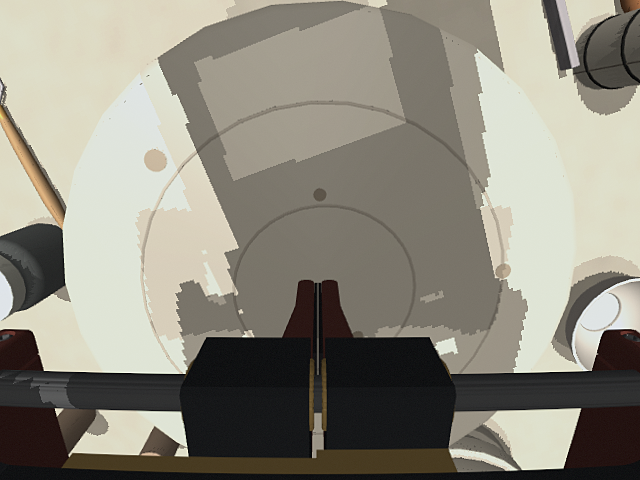

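move_arm([
  [0,0,-0.3,0,1],
  [0,0,-0.3,0,1],
])

```text
t: 9.93
ee_pos: [535.9, -3.8, 171.5]
orientation: [0.263, 1.554, -0.264]
ft_force: [-0.2, 1.1, 0.3]
width: 0.4
```

move_arm([
  [0,0,-0.3,0,1],
  [0,0,-0.3,0,1],
])

```text
t: 10.18
ee_pos: [536.0, -3.8, 171.2]
orientation: [0.263, 1.554, -0.264]
ft_force: [0.2, -1.0, 0.9]
width: 0.4
```

move_arm([
  [0,0,-0.5,0,1],
])

```text
t: 10.3
ee_pos: [536.0, -3.7, 170.7]
orientation: [0.263, 1.554, -0.264]
ft_force: [-0.3, -0.3, 0.2]
width: 0.5
```

move_arm([
  [0,0,-0.5,0,1],
])

```text
t: 10.42
ee_pos: [536.0, -3.8, 170.2]
orientation: [0.263, 1.554, -0.264]
ft_force: [0.2, 0.1, -0.1]
width: 0.6
```

move_arm([
  [0,0,-0.5,0,1],
])

```text
t: 10.55
ee_pos: [536.0, -3.7, 169.7]
orientation: [0.263, 1.554, -0.264]
ft_force: [-0.3, 0.6, -0.7]
width: 0.6
```

move_arm([
  [0,0,-0.5,0,1],
  [0,0,-1.0,0,1],
])

```text
t: 10.8
ee_pos: [536.0, -3.7, 168.6]
orientation: [0.263, 1.554, -0.264]
ft_force: [-0.2, -0.2, -0.2]
width: 0.6
```

move_arm([
  [0,0,-0.5,0,1],
])

```text
t: 10.92
ee_pos: [536.0, -3.8, 168.1]
orientation: [0.263, 1.554, -0.264]
ft_force: [-0.4, -0.9, -0.7]
width: 0.4
```

move_arm([
  [0,0,-0.5,0,1],
])

```text
t: 11.05
ee_pos: [536.0, -3.8, 167.5]
orientation: [0.263, 1.554, -0.264]
ft_force: [0.8, -0.3, -0.6]
width: 0.5
```

move_arm([
  [0,0,-0.5,0,1],
])

```text
t: 11.18
ee_pos: [536.0, -3.7, 167.0]
orientation: [0.263, 1.554, -0.264]
ft_force: [0.5, -0.1, -0.6]
width: 0.5
```

move_arm([
  [0,0,-0.5,0,1],
])

```text
t: 11.3
ee_pos: [536.0, -3.7, 166.5]
orientation: [0.263, 1.554, -0.264]
ft_force: [0.2, -0.3, 0.1]
width: 0.6
```

move_arm([
  [0,0,-0.4,0,1],
])

```text
t: 11.42
ee_pos: [535.9, -3.7, 166.0]
orientation: [0.263, 1.554, -0.264]
ft_force: [-0.0, 0.1, -0.1]
width: 0.3
```

move_arm([
  [0,0,-0.4,0,1],
])

```text
t: 11.55
ee_pos: [535.9, -3.7, 165.6]
orientation: [0.263, 1.554, -0.264]
ft_force: [0.4, 0.3, 0.1]
width: 0.2
```

move_arm([
  [0,0,-0.4,0,1],
])

```text
t: 11.68
ee_pos: [536.0, -3.7, 165.2]
orientation: [0.263, 1.554, -0.264]
ft_force: [0.3, -0.3, 0.4]
width: 0.4
```

move_arm([
  [0,0,-0.4,0,1],
])

```text
t: 11.8
ee_pos: [536.1, -3.8, 165.1]
orientation: [0.263, 1.554, -0.264]
ft_force: [-1.7, 0.4, 5.5]
width: 0.7
```

move_arm([
  [0,0,-0.4,0,1],
])

```text
t: 11.92
ee_pos: [536.1, -3.8, 165.0]
orientation: [0.263, 1.554, -0.264]
ft_force: [-1.4, -0.4, 5.9]
width: 0.4
```

move_arm([
  [0,0,-0.4,0,1],
])

```text
t: 12.05
ee_pos: [536.1, -3.7, 165.0]
orientation: [0.263, 1.554, -0.264]
ft_force: [-1.6, -1.0, 6.0]
width: 0.5
```

move_arm([
  [0,0,9,0,1],
  [50,0,9,0,1],
  [100,0,9,0,1],
  [100,0,8,0,1],
  [100,0,7,0,1],
])

```text
t: 12.68
ee_pos: [635.1, -3.8, 171.5]
orientation: [0.263, 1.555, -0.265]
ft_force: [-0.7, 0.2, -0.2]
width: 0.4
```

move_arm([
  [0,0,-0.5,0,1],
  [0,0,-1,0,1],
  [0,0,-1.5,0,1],
  [0,0,-2,0,1],
])

```text
t: 13.18
ee_pos: [635.0, -3.8, 169.7]
orientation: [0.263, 1.555, -0.265]
ft_force: [-0.3, 0.2, -0.0]
width: 0.6
```

move_arm([
  [0,0,-0.5,0,1],
  [0,0,-1,0,1],
])

```text
t: 13.42
ee_pos: [635.0, -3.8, 168.7]
orientation: [0.263, 1.555, -0.265]
ft_force: [0.6, -0.3, -1.0]
width: 0.5
```

move_arm([
  [0,0,-0.5,0,1],
  [0,0,-1,0,1],
])

```text
t: 13.68
ee_pos: [635.0, -3.7, 167.6]
orientation: [0.263, 1.555, -0.265]
ft_force: [0.4, 0.4, 0.6]
width: 0.4
```

move_arm([
  [0,0,-0.5,0,1],
  [0,0,-1,0,1],
])

```text
t: 13.92
ee_pos: [635.0, -3.7, 166.6]
orientation: [0.263, 1.555, -0.265]
ft_force: [0.4, 0.3, 0.6]
width: 0.5
```

move_arm([
  [0,0,-0.5,0,1],
  [0,0,-1,0,1],
])

```text
t: 14.18
ee_pos: [635.0, -3.7, 165.5]
orientation: [0.263, 1.555, -0.265]
ft_force: [-0.2, 0.8, -0.2]
width: 0.2
```

move_arm([
  [0,0,9,0,1],
  [-50,0,9,0,1],
  [-105,0,9,0,1],
  [-160,0,9,0,1],
  [-199,0,9,0,1],
  [-199,0,7,0,1],
  [-199,0,6,0,1],
])

```text
t: 15.05
ee_pos: [437.5, -3.8, 172.3]
orientation: [0.263, 1.553, -0.264]
ft_force: [0.7, 0.4, -0.2]
width: 0.2
```

move_arm([
  [0,0,-0.5,0,1],
  [0,0,-1,0,1],
  [0,0,-1.5,0,1],
])

```text
t: 15.42
ee_pos: [437.9, -3.8, 170.7]
orientation: [0.263, 1.553, -0.264]
ft_force: [-0.6, 0.0, -0.2]
width: 0.4
```

move_arm([
  [0,0,-0.5,0,1],
  [0,0,-1,0,1],
])

```text
t: 15.68
ee_pos: [437.9, -3.8, 169.6]
orientation: [0.263, 1.553, -0.264]
ft_force: [-0.1, -0.5, 0.7]
width: 0.7
```

move_arm([
  [0,0,-0.5,0,1],
  [0,0,-1,0,1],
])

```text
t: 15.92
ee_pos: [437.9, -3.8, 168.5]
orientation: [0.263, 1.553, -0.264]
ft_force: [0.3, -0.6, -0.7]
width: 0.2
```

move_arm([
  [0,0,-0.5,0,1],
  [0,0,-1,0,1],
])

```text
t: 16.18
ee_pos: [437.9, -3.8, 167.5]
orientation: [0.263, 1.553, -0.264]
ft_force: [-1.1, 0.1, 1.9]
width: 0.4
```

move_arm([
  [0,0,-0.5,0,1],
  [0,0,-1,0,1],
])

```text
t: 16.42
ee_pos: [437.5, -3.8, 166.8]
orientation: [0.263, 1.554, -0.264]
ft_force: [-3.5, 0.3, 9.2]
width: 0.5
```

move_arm([
  [0,0,-0.5,0,1],
  [0,0,-1,0,1],
])

```text
t: 16.68
ee_pos: [437.2, -3.8, 166.3]
orientation: [0.263, 1.555, -0.265]
ft_force: [-5.2, -0.4, 10.7]
width: 0.7
```

move_arm([
  [0,0,-0.5,0,1],
  [0,0,-1,0,1],
  [0,0,-1.3,0,1],
])

```text
t: 17.05
ee_pos: [436.8, -3.8, 165.6]
orientation: [0.263, 1.555, -0.265]
ft_force: [-5.3, 0.0, 11.4]
width: 0.5
```

move_arm([
  [0,0,-0.6,0,1],
  [0,0,-1,0,1],
])

```text
t: 17.3
ee_pos: [436.5, -3.8, 165.2]
orientation: [0.263, 1.556, -0.265]
ft_force: [-4.7, -0.5, 11.7]
width: 0.6
```

move_arm([
  [0,0,-0.7,0,1],
  [0,0,-0.7,0,1],
])

```text
t: 17.55
ee_pos: [436.4, -3.8, 165.0]
orientation: [0.263, 1.556, -0.265]
ft_force: [-3.8, 0.5, 7.0]
width: 0.6
```

move_arm([
  [0,0,7,0,1],
  [30,30,9,0,1],
  [65,65,9,0,1],
  [99,100,9,0,1],
  [99,100,7,0,1],
  [99,100,6,0,1],
])

```text
t: 18.3
ee_pos: [534.5, 95.9, 170.5]
orientation: [0.262, 1.557, -0.265]
ft_force: [-0.9, -0.4, -0.1]
width: 0.4
```

move_arm([
  [0,0,-0.5,0,1],
  [0,0,-1,0,1],
])

```text
t: 18.55
ee_pos: [533.8, 95.2, 169.6]
orientation: [0.262, 1.557, -0.266]
ft_force: [-0.1, -0.4, 0.4]
width: 0.4
```

move_arm([
  [0,0,-0.5,0,1],
  [0,0,-1,0,1],
])

```text
t: 18.8
ee_pos: [533.8, 94.9, 168.7]
orientation: [0.263, 1.557, -0.266]
ft_force: [-0.4, 0.7, 0.0]
width: 0.5
```

move_arm([
  [0,0,-0.5,0,1],
  [0,0,-1,0,1],
])

```text
t: 19.05
ee_pos: [533.8, 94.9, 167.7]
orientation: [0.263, 1.557, -0.266]
ft_force: [-0.1, -0.2, -0.8]
width: 0.2
```

move_arm([
  [0,0,-0.5,0,1],
  [0,0,-1,0,1],
])

```text
t: 19.3
ee_pos: [533.8, 94.9, 166.7]
orientation: [0.263, 1.557, -0.266]
ft_force: [1.0, -0.9, 0.2]
width: 0.3
```

move_arm([
  [0,0,-0.5,0,1],
  [0,0,-1,0,1],
])

```text
t: 19.55
ee_pos: [533.8, 94.9, 165.6]
orientation: [0.263, 1.557, -0.266]
ft_force: [0.2, 0.8, -0.3]
width: 0.3
```

move_arm([
  [0,0,-0.5,0,1],
  [0,0,-0.9,0,1],
])

```text
t: 19.8
ee_pos: [533.7, 94.9, 164.7]
orientation: [0.263, 1.557, -0.266]
ft_force: [-0.6, -0.8, 0.0]
width: 0.4
```

Not high at +y; go to −y.

move_arm([
  [0,0,8,0,1],
  [0,-50,10,0,1],
  [0,-100,10,0,1],
  [2,-150,10,0,1],
  [2,-199,10,0,1],
  [2,-199,8,0,1],
  [2,-199,6.5,0,1],
])

```text
t: 20.68
ee_pos: [535.7, -103.8, 171.3]
orientation: [0.264, 1.557, -0.266]
ft_force: [-0.3, 0.3, 0.6]
width: 0.6
```

move_arm([
  [0,0,-0.5,0,1],
  [0,0,-1,0,1],
])

```text
t: 20.92
ee_pos: [535.8, -102.8, 170.4]
orientation: [0.262, 1.557, -0.265]
ft_force: [-0.9, -0.6, -1.6]
width: 0.9
```

move_arm([
  [0,0,-0.5,0,1],
  [0,0,-1,0,1],
])

```text
t: 21.18
ee_pos: [535.9, -102.4, 169.4]
orientation: [0.262, 1.557, -0.265]
ft_force: [-0.2, 0.4, -0.4]
width: 0.3
```

move_arm([
  [0,0,-0.5,0,1],
  [0,0,-1,0,1],
])

```text
t: 21.42
ee_pos: [535.9, -102.3, 168.4]
orientation: [0.262, 1.557, -0.265]
ft_force: [0.3, 0.8, 0.0]
width: 0.6
```

move_arm([
  [0,0,-0.5,0,1],
  [0,0,-1,0,1],
])

```text
t: 21.68
ee_pos: [535.9, -102.4, 167.3]
orientation: [0.262, 1.557, -0.265]
ft_force: [-0.0, 0.7, 0.9]
width: 0.6
```

move_arm([
  [0,0,-0.5,0,1],
  [0,0,-1,0,1],
])

```text
t: 21.92
ee_pos: [536.1, -102.6, 166.7]
orientation: [0.262, 1.557, -0.265]
ft_force: [-1.9, -2.1, 5.5]
width: 0.5
```

move_arm([
  [0,0,-0.5,0,1],
  [0,0,-1,0,1],
])

```text
t: 22.18
ee_pos: [536.3, -103.0, 166.3]
orientation: [0.261, 1.556, -0.265]
ft_force: [-2.1, -1.6, 7.3]
width: 0.4
```

move_arm([
  [0,0,-0.5,0,1],
  [0,0,-0.8,0,1],
])

```text
t: 22.42
ee_pos: [536.4, -103.2, 166.0]
orientation: [0.261, 1.556, -0.265]
ft_force: [-2.5, -1.0, 7.0]
width: 0.4
```

move_arm([
  [0,0,-0.8,0,1],
  [0,0,-1.2,0,1],
  [0,0,-1.6,0,1],
  [0,0,-1.8,0,1],
])

```text
t: 22.92
ee_pos: [536.7, -103.8, 165.0]
orientation: [0.26, 1.555, -0.266]
ft_force: [-3.7, -1.9, 7.7]
width: 0.7
```

move_arm([
  [0,0,-0.6,0,1],
  [0,0,-0.6,0,1],
])

```text
t: 23.18
ee_pos: [536.6, -104.0, 164.8]
orientation: [0.26, 1.555, -0.266]
ft_force: [-2.1, -0.8, 6.1]
width: 0.6
```

move_arm([
  [0,0,6,0,1],
  [30,30,6,0,1],
  [65,65,6,0,1],
  [99,100,6,0,1],
  [99,100,4,0,1],
  [99,100,2.5,0,1],
])

```text
t: 23.92
ee_pos: [634.8, -4.1, 166.7]
orientation: [0.259, 1.556, -0.266]
ft_force: [0.2, -0.1, -0.5]
width: 0.2
```

move_arm([
  [0,0,-0.5,0,1],
  [0,0,-1,0,1],
])

```text
t: 24.18
ee_pos: [634.1, -4.9, 165.8]
orientation: [0.26, 1.556, -0.267]
ft_force: [-0.1, 0.4, -0.4]
width: 0.3
```

move_arm([
  [0,0,-0.5,0,1],
  [0,0,-0.5,0,1],
])

```text
t: 24.42
ee_pos: [634.0, -5.3, 165.4]
orientation: [0.26, 1.556, -0.267]
ft_force: [-0.2, -0.4, -0.1]
width: 0.8
```

move_arm([
  [0,0,-0.4,0,1],
])

```text
t: 24.55
ee_pos: [634.0, -5.3, 165.1]
orientation: [0.26, 1.556, -0.267]
ft_force: [-0.1, 0.3, 0.6]
width: 0.6
```

move_arm([
  [0,0,-0.4,0,1],
])

```text
t: 24.68
ee_pos: [634.0, -5.4, 164.7]
orientation: [0.26, 1.556, -0.267]
ft_force: [-0.8, -0.1, 0.5]
width: 0.4
```

move_arm([
  [0,0,-0.4,0,1],
])

```text
t: 24.8
ee_pos: [634.1, -5.3, 164.3]
orientation: [0.26, 1.556, -0.267]
ft_force: [-0.3, 0.8, -0.3]
width: 0.4
```

move_arm([
  [0,0,-0.4,0,1],
])

```text
t: 24.92
ee_pos: [634.2, -5.3, 164.0]
orientation: [0.26, 1.556, -0.267]
ft_force: [-0.6, -0.6, 1.6]
width: 0.4
```

move_arm([
  [0,0,-0.4,0,1],
])

```text
t: 25.05
ee_pos: [634.3, -5.3, 163.8]
orientation: [0.26, 1.556, -0.267]
ft_force: [-0.6, -0.2, 3.6]
width: 0.5
```

move_arm([
  [0,0,6,0,1],
  [-30,30,6,0,1],
  [-65,65,6,0,1],
  [-99,100,6,0,1],
  [-99,101,4,0,1],
  [-99,101,2.2,0,1],
])

```text
t: 25.8
ee_pos: [536.1, 95.7, 166.5]
orientation: [0.26, 1.554, -0.267]
ft_force: [-0.4, 0.0, -0.6]
width: 0.3
```

move_arm([
  [0,0,-0.4,0,1],
  [0,0,-0.8,0,1],
])

```text
t: 26.05
ee_pos: [536.8, 95.0, 165.6]
orientation: [0.261, 1.554, -0.267]
ft_force: [-0.2, -0.1, -0.6]
width: 0.6
```

move_arm([
  [0,0,-0.4,0,1],
])

```text
t: 26.18
ee_pos: [537.2, 94.6, 165.0]
orientation: [0.261, 1.554, -0.268]
ft_force: [-0.6, 0.4, -0.3]
width: 0.4
```

move_arm([
  [0,0,-0.4,0,1],
])

```text
t: 26.3
ee_pos: [537.4, 94.4, 164.6]
orientation: [0.262, 1.554, -0.268]
ft_force: [-0.7, 1.4, 2.2]
width: 0.5
```

move_arm([
  [0,0,-0.4,0,1],
])

```text
t: 26.42
ee_pos: [537.5, 94.5, 164.4]
orientation: [0.262, 1.554, -0.268]
ft_force: [-1.5, 1.8, 4.6]
width: 0.4
```

move_arm([
  [0,0,5,0,1],
  [-30,-30,5,0,1],
  [-65,-65,5,0,1],
  [-100,-98,5,0,1],
  [-100,-98,3,0,1],
  [-100,-98,1.8,0,1],
])

```text
t: 27.18
ee_pos: [438.6, -3.5, 166.7]
orientation: [0.263, 1.552, -0.268]
ft_force: [0.8, -0.5, 0.8]
width: 0.1
```

move_arm([
  [0,0,-0.4,0,1],
])

```text
t: 27.3
ee_pos: [439.6, -2.9, 166.4]
orientation: [0.263, 1.551, -0.268]
ft_force: [-0.6, 0.4, 0.6]
width: 0.4
```

move_arm([
  [0,0,-0.4,0,1],
])

```text
t: 27.42
ee_pos: [440.4, -2.4, 166.0]
orientation: [0.262, 1.551, -0.267]
ft_force: [0.5, -0.5, 0.7]
width: 0.4
```

move_arm([
  [0,0,-0.4,0,1],
])

```text
t: 27.55
ee_pos: [440.5, -2.1, 165.5]
orientation: [0.261, 1.552, -0.266]
ft_force: [-3.0, -2.2, 5.0]
width: 0.5
```

move_arm([
  [0,0,-0.4,0,1],
])

```text
t: 27.68
ee_pos: [440.3, -2.1, 165.3]
orientation: [0.26, 1.553, -0.266]
ft_force: [-2.9, -0.8, 8.2]
width: 0.6
```

move_arm([
  [0,0,-0.6,0,1],
  [0,0,-0.9,0,1],
])

```text
t: 27.92
ee_pos: [440.0, -2.1, 164.8]
orientation: [0.259, 1.554, -0.266]
ft_force: [-4.9, -0.7, 10.1]
width: 0.7
```

move_arm([
  [0,0,-0.6,0,1],
  [0,0,-0.6,0,1],
])

```text
t: 28.18
ee_pos: [439.8, -2.1, 164.6]
orientation: [0.259, 1.554, -0.266]
ft_force: [-3.9, -1.2, 7.1]
width: 0.6
```

move_arm([
  [0,0,6,0,1],
  [50,0,6,0,1],
  [105,0,6,0,1],
  [160,0,6,0,1],
  [196,-1,5,0,1],
  [196,-1,3,0,1],
  [196,-1,2,0,1],
])

```text
t: 29.05
ee_pos: [634.8, -2.9, 166.0]
orientation: [0.258, 1.556, -0.267]
ft_force: [-0.8, 0.1, -0.7]
width: 0.9
```

move_arm([
  [0,0,-0.4,0,1],
])

```text
t: 29.18
ee_pos: [633.7, -2.8, 165.6]
orientation: [0.258, 1.557, -0.267]
ft_force: [-0.3, 0.8, 0.6]
width: 0.6
```

move_arm([
  [0,0,-0.4,0,1],
])

```text
t: 29.3
ee_pos: [633.0, -2.8, 165.5]
orientation: [0.258, 1.557, -0.267]
ft_force: [1.5, -0.0, -0.1]
width: 0.3
```

move_arm([
  [0,0,-0.4,0,1],
])

```text
t: 29.42
ee_pos: [632.5, -2.8, 165.4]
orientation: [0.258, 1.557, -0.267]
ft_force: [0.2, -0.4, 0.1]
width: 0.5
```

move_arm([
  [0,0,-0.4,0,1],
])

```text
t: 29.55
ee_pos: [632.5, -2.8, 165.2]
orientation: [0.258, 1.557, -0.267]
ft_force: [-1.4, 0.3, 0.3]
width: 0.2
```

move_arm([
  [0,0,-0.4,0,1],
])

```text
t: 29.68
ee_pos: [632.4, -2.8, 164.9]
orientation: [0.258, 1.556, -0.266]
ft_force: [-0.1, 0.3, -0.0]
width: 0.7
```

move_arm([
  [0,0,-0.4,0,1],
])

```text
t: 29.8
ee_pos: [632.5, -2.8, 164.7]
orientation: [0.258, 1.556, -0.266]
ft_force: [-0.7, -0.6, 2.0]
width: 0.6
```

move_arm([
  [0,0,-0.4,0,1],
])

```text
t: 29.92
ee_pos: [632.6, -2.8, 164.5]
orientation: [0.258, 1.556, -0.266]
ft_force: [-1.5, -0.0, 3.2]
width: 0.2
```

move_arm([
  [0,0,45,0,1],
  [-20,40,60,0,0],
  [-45,90,60,0,-1],
  [-70,140,60,0,-1],
  [-95,190,60,0,-1],
  [-120,240,60,0,-1],
  [-147,292,50,0,-1],
  [-147,292,20,0,-1],
  [-147,292,-10,0,-1],
  [-147,292,-30,0,-1],
  [-147,292,-30,0,-1],
])

```text
t: 31.3
ee_pos: [484.5, 288.7, 133.0]
orientation: [0.257, 1.559, -0.268]
ft_force: [-0.2, -0.4, 1.1]
width: 87.5
```

Run:
```python
from h import *
o=ctrl.get_obs();r=R.from_rotvec(o['orientation']).as_matrix();print(o['t'],o['ee_pos'],o['width']);print(r.round(4))
im=get_image("wrist");cv2.imwrite("pics/w6.png",im)
im=get_image("side");cv2.imwrite("pics/s6.png",cv2.resize(im[100:300,180:400],None,fx=3.5,fy=3,interpolation=2))
T=calibration('wrist')['T_tool_cam'];W=np.eye(4);W[:3,:3]=r;W[:3,3]=o['ee_pos'];V=np.linalg.inv(W@T)
c=calibration('wrist')
for P in [(485,289,84),(485,289,0)]:
    X=(V[:3,:3]@P+V[:3,3])@F;print(X[:2]/X[2]*c['fx']+[c['cx'],c['cy']])
```

```text
31.3 [484.49705825 288.68137594 133.0204135 ] 87.45802973262491
[[-0.0049  0.328   0.9447]
 [-0.0065  0.9447 -0.328 ]
 [-1.     -0.0077 -0.0025]]
[320.08469054 244.98191498]
[320.05826417 216.74099323]
```

View pics/w6.png

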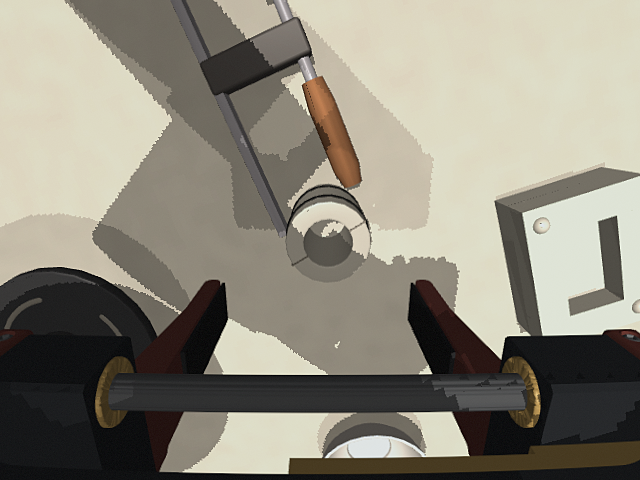

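View pics/s6.png

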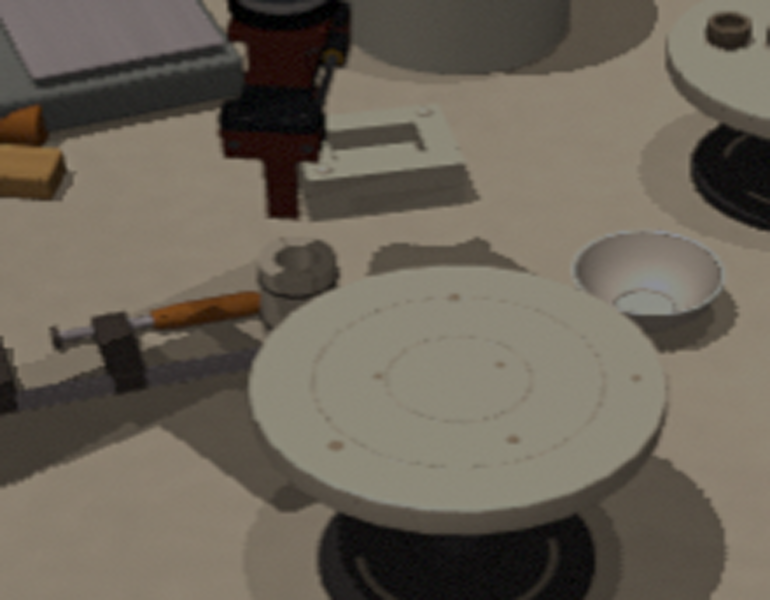

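move_arm([
  [1.5,4.5,-25,0,-1],
  [1.5,4.5,-50,0,-1],
  [1.5,4.5,-75,0,-1],
  [1.5,4.5,-95,0,-1],
  [1.5,4.5,-108,0,-1],
  [1.5,4.5,-108,0,-1],
])

```text
t: 32.15
ee_pos: [487.5, 293.8, 26.9]
orientation: [0.259, 1.556, -0.267]
ft_force: [-0.5, -0.4, 0.9]
width: 87.9
```

Run:
```python
from h import *
o=ctrl.get_obs();print(o['t'],o['ee_pos'],o['ft_force'])
im=get_image("wrist");cv2.imwrite("pics/w7.png",im)
im=get_image("side");cv2.imwrite("pics/s7.png",cv2.resize(im[120:240,200:340],None,fx=5,fy=5,interpolation=2))
```

```text
32.15 [487.49901367 293.82709186  26.92774758] [-0.48229294 -0.42288532  0.8754993 ]
```

View pics/w7.png

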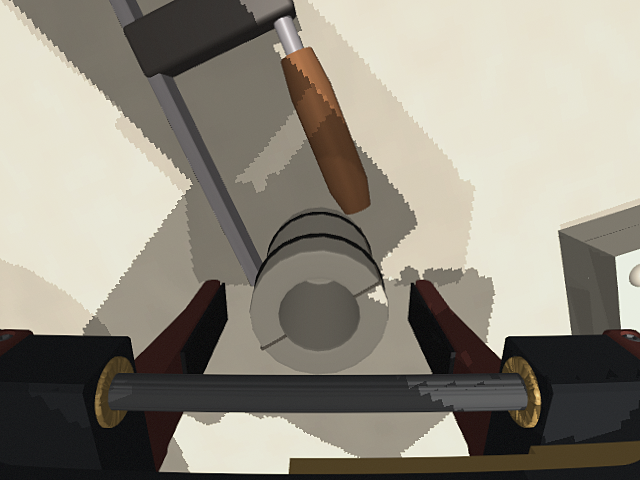

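View pics/s7.png

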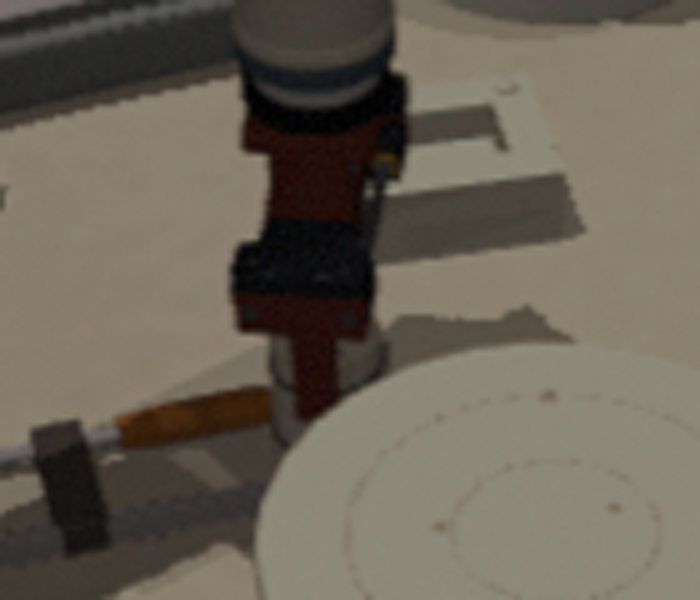

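move_arm([
  [-3,1,-8,0,-1],
  [-3,1,-16,0,-1],
  [-3,1,-21,0,-1],
  [-3,1,-21,0,-1],
])

```text
t: 32.75
ee_pos: [484.8, 295.0, 6.2]
orientation: [0.259, 1.555, -0.266]
ft_force: [0.4, -0.0, 0.4]
width: 87.6
```

move_arm([
  [0,0,0,0,0],
  [0,0,0,0,1],
  [0,0,0,0,1],
  [0,0,0,0,1],
])

```text
t: 33.25
ee_pos: [484.9, 295.1, 6.4]
orientation: [0.259, 1.555, -0.266]
ft_force: [-0.3, 0.3, 0.7]
width: 60.8
```

move_arm([
  [0,0,0,0,1],
  [0,0,5,0,1],
  [0,0,15,0,1],
  [0,0,40,0,1],
  [0,0,80,0,1],
])

```text
t: 33.88
ee_pos: [483.9, 294.5, 86.6]
orientation: [0.258, 1.557, -0.267]
ft_force: [1.0, 0.1, -2.4]
width: 60.6
```

Run:
```python
from h import *
o=ctrl.get_obs();print(o['t'],o['ee_pos'],o['ft_force'],o['width'])
im=get_image("wrist");cv2.imwrite("pics/w8.png",im)
```

```text
33.875 [483.87210448 294.4815263   86.63496581] [ 1.01282366  0.1013149  -2.41242521] 60.633058998341525
```

View pics/w8.png

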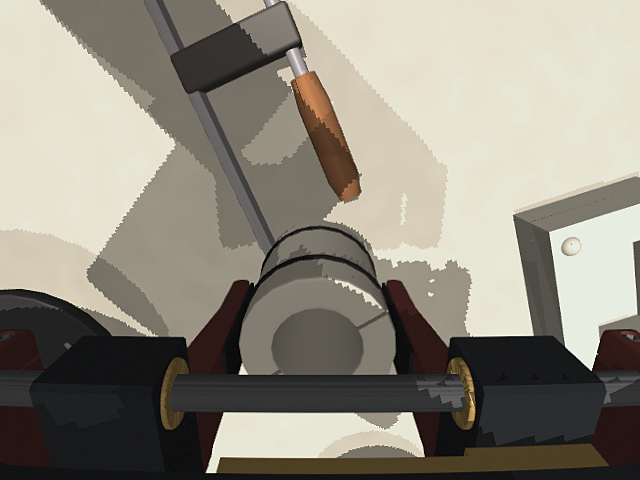

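move_arm([
  [0,0,50,0,1],
  [0,0,100,0,1],
  [0,0,150,0,1],
  [5,-25,178,0,1],
  [13,-70,180,0,1],
  [22,-120,180,0,1],
  [31,-170,180,0,1],
  [40,-220,180,0,1],
  [48,-265,180,0,1],
  [52,-298,180,0,1],
  [52,-298,165,0,1],
  [52,-298,150,0,1],
])

```text
t: 35.42
ee_pos: [538.6, -1.3, 241.4]
orientation: [0.262, 1.551, -0.263]
ft_force: [-0.5, -0.8, -2.9]
width: 60.5
```

Run:
```python
from h import *
o=ctrl.get_obs();print(o['t'],o['ee_pos'],o['ft_force'],o['width'],R.from_rotvec(o['orientation']).as_matrix()[:,0])
im=get_image("side");cv2.imwrite("pics/s9.png",cv2.resize(im[120:320,220:420],None,fx=3,fy=3,interpolation=2))
```

```text
35.425 [538.63914406  -1.28877499 241.42906127] [-0.52760307 -0.81281141 -2.87951571] 60.49393031773843 [ 0.00359851 -0.00104337 -0.99999298]
```

View pics/s9.png

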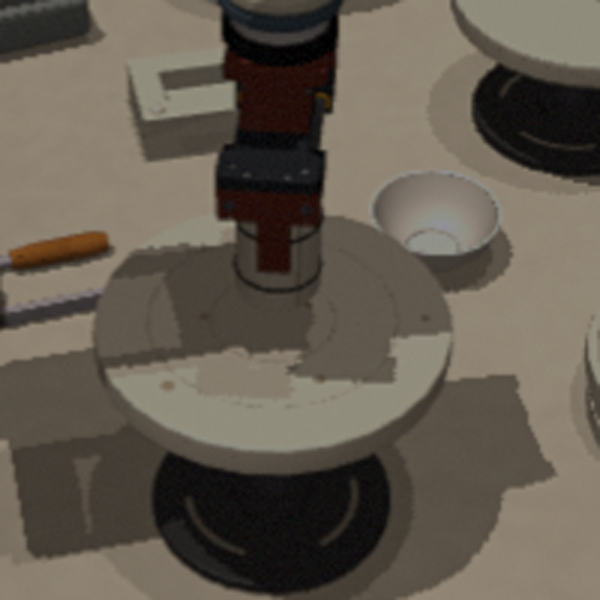

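move_arm([
  [-3,-2,-6,0,1],
  [-3,-2,-12,0,1],
  [-3,-2,-16,0,1],
  [-3,-2,-19,0,1],
  [-3,-2,-20,0,1],
  [-3,-2,-21,0,1],
])

```text
t: 36.22
ee_pos: [534.4, -2.9, 218.2]
orientation: [0.261, 1.554, -0.263]
ft_force: [0.4, -0.1, -2.8]
width: 60.8
```

move_arm([
  [0,0,-0.6,0,1],
  [0,0,-1.2,0,1],
  [0,0,-1.8,0,1],
])

```text
t: 36.6
ee_pos: [534.4, -2.9, 216.5]
orientation: [0.261, 1.554, -0.263]
ft_force: [-0.0, -0.2, -3.2]
width: 60.6
```

move_arm([
  [0,0,-0.5,0,1],
  [0,0,-1,0,1],
])

```text
t: 36.85
ee_pos: [534.5, -2.9, 215.4]
orientation: [0.261, 1.554, -0.263]
ft_force: [0.3, 0.4, -2.9]
width: 60.9
```

move_arm([
  [0,0,-0.5,0,1],
  [0,0,-1,0,1],
])

```text
t: 37.1
ee_pos: [534.4, -2.9, 214.4]
orientation: [0.261, 1.554, -0.263]
ft_force: [0.2, 0.1, -3.3]
width: 60.6
```

move_arm([
  [0,0,-0.5,0,1],
  [0,0,-1,0,1],
])

```text
t: 37.35
ee_pos: [534.5, -2.9, 213.4]
orientation: [0.261, 1.554, -0.263]
ft_force: [0.5, 0.3, -2.8]
width: 60.5
```

move_arm([
  [0,0,-0.4,0,1],
  [0,0,-0.8,0,1],
])

```text
t: 37.6
ee_pos: [534.5, -2.9, 212.6]
orientation: [0.261, 1.554, -0.263]
ft_force: [-0.3, 0.1, -2.6]
width: 60.8
```

move_arm([
  [0,0,-0.4,0,1],
])

```text
t: 37.72
ee_pos: [534.5, -2.9, 212.1]
orientation: [0.261, 1.554, -0.263]
ft_force: [-0.7, -0.3, -3.3]
width: 60.5
```

move_arm([
  [0,0,-0.4,0,1],
])

```text
t: 37.85
ee_pos: [534.5, -2.9, 211.7]
orientation: [0.261, 1.554, -0.263]
ft_force: [0.3, -0.5, -3.1]
width: 60.5
```

move_arm([
  [0,0,-0.4,0,1],
])

```text
t: 37.98
ee_pos: [534.5, -2.9, 211.3]
orientation: [0.261, 1.554, -0.263]
ft_force: [0.1, 0.0, -2.7]
width: 60.6
```

move_arm([
  [0,0,-0.4,0,1],
])

```text
t: 38.1
ee_pos: [534.5, -2.9, 210.9]
orientation: [0.261, 1.554, -0.263]
ft_force: [-0.3, -0.1, -2.5]
width: 60.6
```

move_arm([
  [0,0,-0.4,0,1],
])

```text
t: 38.22
ee_pos: [534.4, -2.9, 210.4]
orientation: [0.262, 1.554, -0.263]
ft_force: [-0.6, 0.2, -2.4]
width: 60.6
```

move_arm([
  [0,0,-0.4,0,1],
])

```text
t: 38.35
ee_pos: [534.5, -2.9, 210.0]
orientation: [0.261, 1.554, -0.263]
ft_force: [0.1, -0.1, -2.9]
width: 60.1
```

move_arm([
  [0,0,-0.4,0,1],
])

```text
t: 38.48
ee_pos: [534.5, -2.9, 209.6]
orientation: [0.261, 1.554, -0.263]
ft_force: [1.1, 0.3, -2.9]
width: 60.8
```

move_arm([
  [0,0,-0.4,0,1],
])

```text
t: 38.6
ee_pos: [534.5, -2.9, 209.2]
orientation: [0.261, 1.554, -0.263]
ft_force: [0.2, 1.2, -2.3]
width: 60.5
```

move_arm([
  [0,0,-0.4,0,1],
])

```text
t: 38.72
ee_pos: [534.5, -2.9, 208.7]
orientation: [0.261, 1.554, -0.263]
ft_force: [-0.2, 0.7, -2.8]
width: 60.3
```

move_arm([
  [0,0,-0.4,0,1],
])

```text
t: 38.85
ee_pos: [534.5, -2.9, 208.3]
orientation: [0.261, 1.554, -0.263]
ft_force: [0.3, -0.0, -2.8]
width: 60.6
```

move_arm([
  [0,0,-0.4,0,1],
])

```text
t: 38.98
ee_pos: [534.5, -2.9, 207.9]
orientation: [0.261, 1.554, -0.263]
ft_force: [-0.2, 0.2, -3.1]
width: 61.0
```

move_arm([
  [0,0,-0.4,0,1],
])

```text
t: 39.1
ee_pos: [534.6, -2.9, 207.7]
orientation: [0.261, 1.554, -0.263]
ft_force: [-0.9, -0.4, 1.6]
width: 60.2
```

move_arm([
  [0,0,-0.4,0,1],
])

```text
t: 39.22
ee_pos: [534.7, -3.0, 207.7]
orientation: [0.261, 1.554, -0.263]
ft_force: [-1.8, -0.7, 2.6]
width: 60.7
```

move_arm([
  [0,0,0,0,1],
  [0,0,0,0,0.3],
  [0,0,0,0,0.1],
  [0,0,0,0,-0.2],
  [0,0,0,0,-0.6],
  [0,0,0,0,-1],
  [0,0,0,0,-1],
])

```text
t: 40.1
ee_pos: [534.8, -3.0, 207.7]
orientation: [0.261, 1.553, -0.263]
ft_force: [0.3, -0.1, -0.9]
width: 85.8
```

Run:
```python
from h import *
o=ctrl.get_obs();print(o['t'],o['ee_pos'],o['ft_force'],o['width'])
im=get_image("wrist");cv2.imwrite("pics/w10.png",im)
```

```text
40.1 [534.83676504  -2.9850697  207.69979884] [ 0.31649715 -0.08981914 -0.88592915] 85.84961745439978
```

View pics/w10.png

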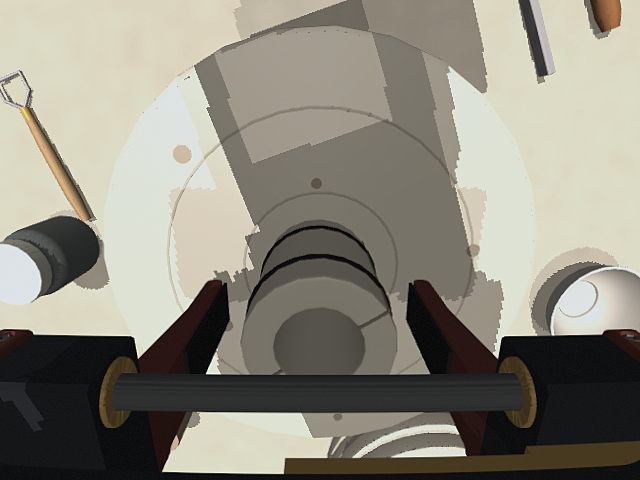

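move_arm([
  [0,0,8,0,-1],
  [0,0,20,0,-1],
  [0,0,45,0,-1],
  [0,0,85,0,-1],
  [0,0,130,0,-1],
  [-40,30,150,0,-1],
  [-80,80,150,0,-1],
  [-100,130,150,0,-1],
  [-120,180,150,0,-1],
  [-120,200,150,0,-1],
  [-120,200,150,0,-1],
])

```text
t: 41.52
ee_pos: [414.6, 198.1, 358.6]
orientation: [0.26, 1.553, -0.26]
ft_force: [-0.3, -0.5, 0.3]
width: 87.8
```

Run:
```python
from h import *
o=ctrl.get_obs();print(o['t'],o['ee_pos'],o['ft_force'],o['width'])
im=get_image("side");cv2.imwrite("pics/s11.png",im)
im=get_image("top");cv2.imwrite("pics/t11.png",cv2.resize(im[140:340,150:490],None,fx=2.3,fy=2.3,interpolation=2))
for z in (285,243,201): print(proj("side",[536,-4,z]),proj("top",[536,-4,z]))
```

```text
41.525 [414.62246118 198.10271135 358.60233692] [-0.27293818 -0.4893608   0.3144771 ] 87.79425611449895
[[310.96599284 197.79403736]] [[310.32106588 238.90671085]]
[[310.8110526  212.90079344]] [[310.33451764 241.26711662]]
[[310.66367734 227.34882181]] [[310.34708653 243.47146354]]
```

View pics/s11.png

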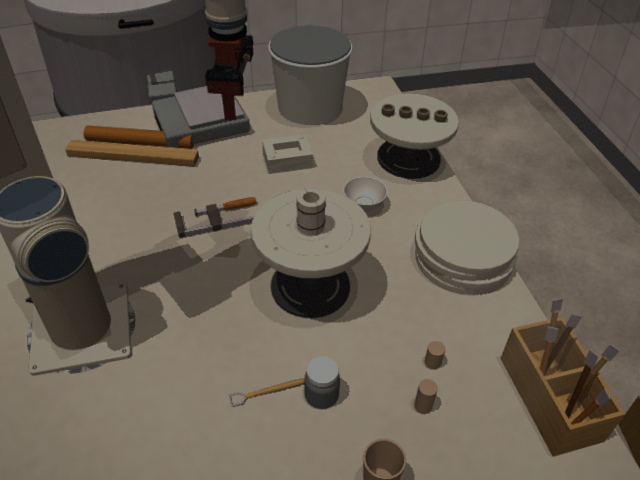

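View pics/t11.png

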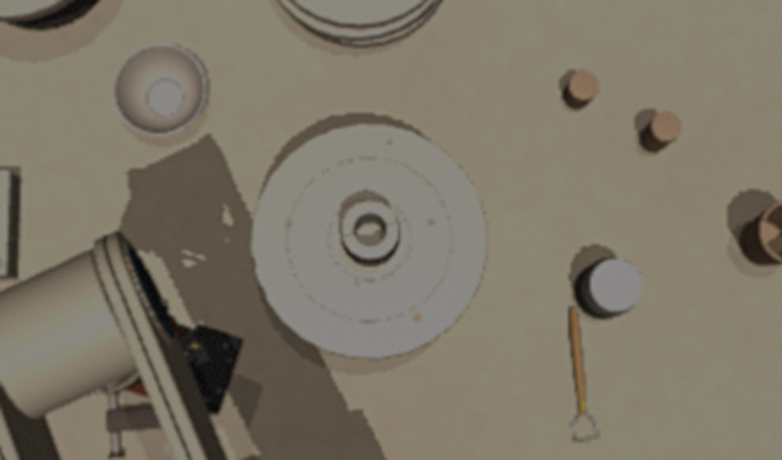

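```bash
python3 -c "
from workcell import ctrl
print(ctrl.close_job())"
```

```text
the job is handed in; nothing more can be done
None
```

I levelled the bat, set the mould upright in its middle and let go. The job was handed in at about 41.6 s of the 72 s; it gave no verdict.

- **Levelling:** touching showed the high side between −x and −y. I pressed at those two sides until the touch heights agreed. The wrist force I read at the end of each move call never passed about 12 N.
- **Level check:** with the bat about level, the tip met the face at 164.75 (+x) and 164.65 mm (+y). The −x and −y sides read about 164.6 and 164.8 mm while still under light pressure. That is well inside 2.5 mm from edge to edge. I did not touch −x and −y again unloaded, and did not re-check the level by touch with the mould on. An earlier −x press read about 0.5 mm higher when touched again, so I pressed that side a second time.
- **Mould:** it met the bat gently, at about 5 N, roughly 2–3 mm from the stand's axis in the last pictures. It stood upright and released, with the arm clear of everything.
- **Bystanders:** those visible in the last pictures looked unmoved.
- **Disagreement found:** the fingertips end about 37 mm short of the reported tool point, so the face was met at a reading near 165 mm when it stands about 201 mm up. I worked from the contact readings instead of the nominal tool point.

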